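# Snap open the red lid stand beside the kimchi boxes

## Task

Snap open the folding lid stand with the red bar: swing its wire bail up and over until it stays fully open against its stop, leaning back, ready for wet kimchi-box lids, and let go. Leave the like stand with the white bar folded as it is.

Things in the scene. Friction and masses are not known exactly. Their poses are not given: they have to be found in the camera images.
- stand_red: Folding lid stand to open: dark steel drip plate 150 (x) by 130 (y) by 8 mm, fixed to the bench by suction feet. Origin: centre of its underside, z up. Two grey posts 52 mm tall at y = +-58 mm carry the bail's hinge axis along the stand's y at x = +50, z = 40 mm. Two grey lid stops, 18 mm high, 20 mm long, on the front edge at x = -71, y = +-50 mm
- bail_red (a joint): red bail's angle q, rad: 0 folded level; grows as the sleeve swings up and over to the stand's +x; 1.92 = open, leaning back on its stop. Sleeve axis at stand x = 50 - 100 cos q, z = 40 + 100 sin q mm. Over-centre spring, dead centre about q = 0.95 (0.8 to 1.1): below it snaps back folded, beyond it on to open. Lifting it off the folded end takes about 4 N at the sleeve
- bar_red (a point): middle of the red plastic sleeve, 14 mm thick, 80 mm long, turning freely on the crossbar of the bail (U of 8 mm wire, 92 mm wide, arms 100 mm from hinge to crossbar). Sleeve lies along the stand's y, parallel to the hinge. Folded, the bail is level: sleeve axis at stand x = -50, z = 40 mm, 25 mm free below it. The point turns with the bail
- stand_white: The like stand to be left alone, the same in all sizes but with a white sleeve, folded, in the place beside the red one (left and right may be exchanged)
- bail_white (a joint): bail angle of the white stand, rad, the same in meaning; folded (0) at the start and to stay so
Things that resemble listed ones, but are neither listed nor needed, are in the scene too. What is shaped like the stand_red but purple or turquoise is not meant.

How it is judged:
By the outcome, as a careful person would: the job done as asked, in the order asked, and still so for the second after the job is handed in, with the robot touching nothing.
It also fails if it takes over 35 s, if anything falls off the work surface, if the arm or the gripper's body presses on something with over 40 N, if the wrist force passes 120 N, or if a joint passes its speed limit or range.

## Robot

A 6-joint arm with a two-finger parallel gripper is mounted at the origin on the work surface. World frame = base frame: x ahead of the robot, y to its left, z up, the work surface at z = 0. Lengths are in m, angles in degrees, forces in N, time in s.
With the tool pointing down it reaches from about 0.4 to 0.825 m from the base axis. Payload 7 kg.
Tool frame: the origin (TCP) lies at the very end of the fingers, on their centre line; the grasp point (between the pads) lies 19 mm behind it (ctrl.grip_point_offset is the distance from the TCP to the grasp point, in m); x points along the fingers, z is the direction in which the jaws open and shut, and the axes are right-handed (so a half turn about x gives the same grasp; the last joint's range is limited). The gripper opens to 88 mm and grips with 3 to 60 N. Pads are 19 mm wide; open, the fingers measure 130 mm over their backs; the gripper's body (78 mm by 193 mm) begins 47 mm behind the grasp point.
Start: joints at [-51.159, 20.546, 0.682, 0, -70.136, -16.507], TCP at [0.256, -0.624, 0.227] pointing down, gripper open.
Joint ranges: [-176.03, 176.03], [-82.01, 121.73], [-58.28, 71.71], [-173.87, 95.51], [-174.79, -0.11], [-173.66, 173.66]. Speed limits (degrees/s): [136.94, 136.94, 172.46, 180, 180, 180].

## Interface

Orientations are given as [roll, pitch, yaw] about the fixed x, y, z axes, in that order (R = Rz(yaw) Ry(pitch) Rx(roll)).
In Python, from plant import get_obs, snapshot, calibration, close_job, ctrl gives the robot as it stands.
- The arm moves only by the tool move_arm, never from a script. Its argument "commands" is a list that holds one entry, the list of rows, each a list of 4 numbers: the shift along the tool's x, y, z in cm, then the turn about the tool's x in rad. In form: [[[dx, dy, dz, spin], ...]]. A call has 1 to 8 rows; each row shifts and turns the commanded pose from where the row before left it, along the tool's axes as they then stand; what a row does not reach is not made up. A row lasts 1/10 s, in which the tool goes at most 50 mm and 8.59 degrees, less where a joint would pass 70% of its speed; a pose out of reach is approached as far as the arm can. A call with a gripper value outside its range is refused whole. "jaw" is the finger opening in cm, from 0 to 8.76, set as the call begins (left out, the last holds). The fingers move at their own pace and stop on an object; the grip force is fixed at half the most. Time passes only in rows, so rows that do not move let the fingers close. It gives the time, the measured TCP pose, the force and the opening at its end, in the units of the state.
- get_obs(): the state, without advancing time (a new reading comes with each control period).
- snapshot(name): name is "scene" or "top" or "wrist"; returns (picture, depth): 384x512x3 uint8, red, green, blue; 384x512 float32, m along the optical axis (not along the pixel's ray), 0 where there is no reading.
- calibration(name): a dict with "mtx" (3x3 intrinsics, pixels), "T" (4x4, takes a point from camera to world coordinates); the wrist camera has in their place "tool_from_camera" (4x4, takes a point from camera to tool coordinates, whose origin is the TCP and whose axes are the tool frame's). Camera axes: x right, y up, looking along -z (the intrinsics and any distortion apply to the point x, -y, -z); pixel columns grow to the right and rows downward; lengths in m; the calibration is good to about 2 mm. A picture is of the moment at which its call begins: read the wrist's pose just before it. calibration takes no time and is no camera call.
- close_job(): hands the job in, once; it reports no verdict.
The state is a dict: "clock": time; "joint_pos": joint angles; "qvel": joint speeds; "tau": joint torques, N m; "tool_pos": TCP position; "orientation": TCP orientation; "force": force on the tool from outside, world axes, zero at the start; "moment": the same for the moment, N m; "opening": finger opening in m.
Only numpy, scipy, OpenCV 4.12 (cv2) and the standard library are available. Lean on these libraries where they do the work, as an engineer would, in place of code of your own. Each camera call takes 0.05 s, during which the arm holds its last target. There are 200 camera calls.

## Working session

There is one attempt and no reset: what is moved stays moved. The work goes in short steps, Python scripts to look and compute and a tool call to move; the robot and the scene stay as the last step left them, time stands still between calls to the robot, and variables do not carry over. Pictures are saved under pics/ and viewed, about 8 in all and at most 12, crops included, and the job is handed in when it is done.

Besides the shell and the picture viewer there is one more tool, called after "Request:" in YAML: its name, and indented under it one key for each argument. move_arm: Moves the arm, as the interface text tells. Its arguments: {"type":"object","properties":{"commands":{"type":"array"},"jaw":{"type":"number"}},"required":["commands"]}

```bash
mkdir -p pics
cat > h.py <<'E'
import numpy as np, cv2
from plant import get_obs, snapshot, calibration, close_job, ctrl
def world(name,d,T=None):
    c=calibration(name); K=np.array(c["mtx"]); T=np.array(c["T"]) if T is None else T
    v,u=np.mgrid[:d.shape[0],:d.shape[1]]
    x=(u-K[0,2])/K[0,0]*d; y=(v-K[1,2])/K[1,1]*d
    return np.stack([x,-y,-d],-1)@T[:3,:3].T+T[:3,3]
def save(n,p): cv2.imwrite(f"pics/{n}.png",p[...,::-1])
E
python3 - <<'E'
from h import *
print(get_obs()); print({k:v for k,v in calibration("top").items()})
a=[]
for n in("top","scene"):
    p,d=snapshot(n); np.savez(f"{n}0.npz",p=p,d=d); save(n+"0",p)
E
```

```text
{'clock': 0.0, 'joint_pos': array([-5.11595914e+01,  2.05910023e+01,  6.33670661e-01, -2.10495600e-02,
       -7.01368813e+01, -1.65075103e+01]), 'qvel': array([-0.04315098,  0.0173084 ,  0.10751656,  0.05520605, -0.05779603,
       -0.00422759]), 'tau': array([-1.58138726e-03, -5.82721639e+01,  2.93051165e+01,  6.99701965e+00,
        6.65083411e-03, -1.55496036e-04]), 'tool_pos': array([ 0.25628536, -0.6239128 ,  0.22562388]), 'orientation': array([  4.64743696,  89.90373072, 116.97316686]), 'force': array([-0.48738304,  0.17959272,  0.63605765]), 'moment': array([-0.01196603,  0.03488818,  0.02271569]), 'opening': 0.08783490608968675}
{'mtx': array([[414.89930119,   0.        , 253.75923825],
       [  0.        , 414.89930119, 191.56199751],
       [  0.        ,   0.        ,   1.        ]]), 'T': array([[-0.00491333,  0.98735039, -0.15847733,  0.33610685],
       [-0.99955756, -0.00949821, -0.02818642, -0.02917792],
       [-0.02933513,  0.15826873,  0.98696021,  0.91385244],
       [ 0.        ,  0.        ,  0.        ,  1.        ]])}
```

View pics/top0.png

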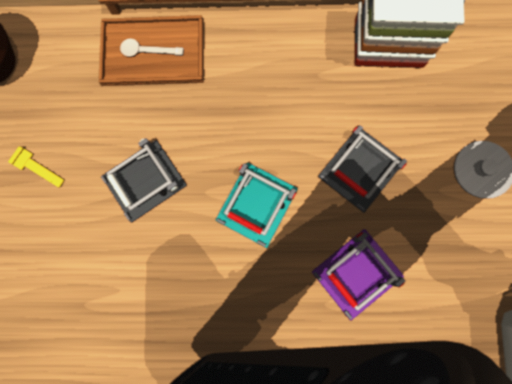

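View pics/scene0.png

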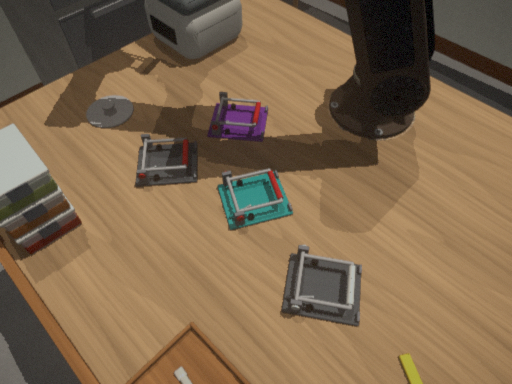

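The top view shows the dark stand with the red sleeve at about (350,183), its hinge to the upper right at about (383,145). The turquoise stand (255,203) and the purple one (358,273) are decoys, and the white one is at (145,180).

Run:
```python
from h import *
z=np.load("top0.npz");p=z["p"];W=world("top",z["d"]);
cv2.imwrite("pics/crop.png",cv2.resize(p[110:330,300:420,::-1],None,fx=4,fy=2.7*4/2.7*0.68*1.0 if 0 else 2.7,interpolation=cv2.INTER_CUBIC) if 0 else cv2.resize(p[115:220,305:420,::-1],None,fx=5,fy=5,interpolation=cv2.INTER_CUBIC))
R=p[...,0].astype(int);m=(R>100)&(p[...,1]<70)&(p[...,2]<70)
v,u=np.mgrid[:384,:512]
s=m&(v>165)&(v<205)&(u>325)&(u<375)
P=W[s];print(s.sum(),np.median(P,0),P.min(0),P.max(0))
up=P[(P[:,2]>.03)&(P[:,2]<.06)];c=up.mean(0);_,S,V=np.linalg.svd(up-c);print(c,V[0],np.degrees(np.arctan2(V[0][1],V[0][0])),np.ptp((up-c)@V[0]))
ex=(up-c)@V[0];print("mid",c+V[0]*(ex.max()+ex.min())/2)
# all above plate in region
g=(u>315)&(u<410)&(v>120)&(v<212)
for lo,hi in((.004,.012),(.03,.06)):
    Q=W[g&(W[...,2]>lo)&(W[...,2]<hi)][:,:2].astype(np.float32);print(lo,len(Q),cv2.minAreaRect(Q*1000))
# scene
z=np.load("scene0.npz");p=z["p"];W=world("scene",z["d"])
R=p[...,0].astype(int);m=(R>100)&(p[...,1]<70)&(p[...,2]<70)
v,u=np.mgrid[:384,:512]
s=m&(v>135)&(v<165)&(u>175)&(u<195);up=W[s];up=up[(up[:,2]>.03)];c=up.mean(0);_,S,V=np.linalg.svd(up-c);ex=(up-c)@V[0];print("scene",len(up),c,c+V[0]*(ex.max()+ex.min())/2,np.degrees(np.arctan2(V[0][1],V[0][0])),np.ptp(ex))
```

```text
126 [ 0.49388686 -0.20828664  0.04652331] [ 0.47020654 -0.23844582  0.0428578 ] [ 0.51991429 -0.17920426  0.05027047]
[ 0.49393945 -0.20837971  0.04639791] [-0.64300817 -0.76581147 -0.00856086] -130.01826165612698 0.07729890328773065
mid [ 0.49419823 -0.20807151  0.04640136]
0.004 2849 ((538.9038696289062, -246.96304321289062), (208.8571014404297, 205.64891052246094), 89.12591552734375)
0.03 957 ((533.1198120117188, -241.76544189453125), (131.81069946289062, 117.4316177368164), 50.19853973388672)
scene 20 [ 0.49184288 -0.21270705  0.04768368] [ 0.49545296 -0.20842176  0.04770248] 49.88802947291511 0.0692681755613091
```

View pics/crop.png

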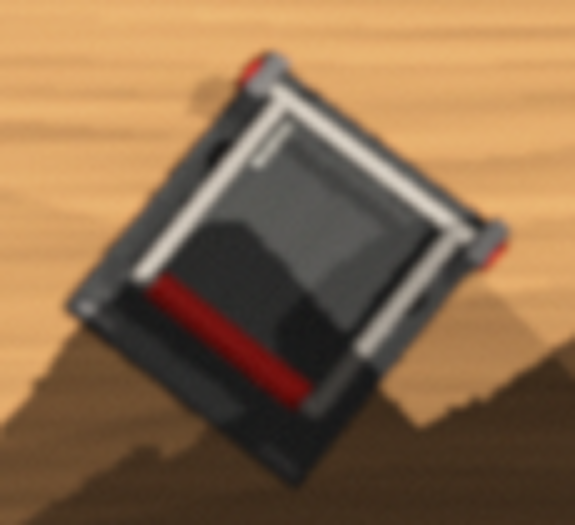

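The crop confirms it: the sleeve is at the lower left, parallel to the hinge, with the posts at the upper right. So stand +x has a yaw of about -40° and the sleeve is at (0.494, -0.208, 0.040). Next I work out the approach in tool axes.

```bash
cat >> h.py <<'E'
from scipy.spatial.transform import Rotation as Ro
S=np.array([.494,-.208,.040]); yaw=np.radians(-40); ex=np.array([np.cos(yaw),np.sin(yaw),0])
def rel(target,verbose=1):
    o=get_obs();R=Ro.from_euler("xyz",o["orientation"],degrees=True).as_matrix()
    d=R.T@(np.asarray(target)-o["tool_pos"]); 
    a=np.degrees(np.arctan2(*(R.T@ex)[[1,2]])); 
    a=(-a+90)%180-90
    print("tool shift cm",np.round(d*100,2),"spin deg (about tool x, +/-)",a,"axes",R.round(3).tolist(),"t",o["clock"],"F",o["force"].round(1)); return d
E
python3 - <<'E'
from h import *
rel(S+[0,0,.10])
E
```

```text
tool shift cm [  8.61 -37.79  29.43] spin deg (about tool x, +/-) -27.671750265022155 axes [[-0.001, -0.925, -0.38], [0.001, -0.38, 0.925], [-1.0, 0.0, 0.001]] t 0.1 F [ 0.5 -0.1 -0.1]
```

Request:
move_arm:
  commands:
    - [[0, -3.15, 2.45, 0], [0, -3.15, 2.45, 0], [0, -3.15, 2.45, 0], [0, -3.15, 2.45, 0], [0, -3.15, 2.45, 0], [0, -3.15, 2.45, 0], [0, -3.15, 2.45, 0], [0, -3.15, 2.45, 0]]
  jaw: 8.7

```text
clock: 0.9
tool_pos: [0.4155, -0.3457, 0.2264]
orientation: [29.5, 90.0, 141.8]
force: [1.4, -0.6, 0.3]
opening: 0.0869
```

Request:
move_arm:
  commands:
    - [[0, -3.15, 2.45, 0], [0, -3.15, 2.45, 0], [0, -3.15, 2.45, 0], [0, -3.15, 2.45, 0], [2, 0, 0, -0.12], [2, 0, 0, -0.12], [2, 0, 0, -0.12], [2, 0, 0, -0.12]]

```text
clock: 1.7
tool_pos: [0.4941, -0.2085, 0.1456]
orientation: [20.2, 90.0, 160.4]
force: [0.7, -0.1, -0.0]
opening: 0.0868
```

Run:
```python
from h import *
o=get_obs();R=Ro.from_euler("xyz",o["orientation"],degrees=True).as_matrix()
p,d=snapshot("wrist");save("w1",p);X=np.eye(4);X[:3,:3]=R;X[:3,3]=o["tool_pos"];W=world("wrist",d,X@np.array(calibration("wrist")["tool_from_camera"]))
m=(p[...,0]>90)&(p[...,1]<60)&(p[...,2]<60)&(W[...,2]>.035)&(W[...,2]<.06)&(np.linalg.norm(W[...,:2]-S[:2],axis=-1)<.06)
up=W[m];r=cv2.minAreaRect((up[:,:2]*1000).astype(np.float32));print(len(up),r,np.percentile(up[:,2],[5,50,95]))
rel(S+[0,0,-.015])
```

```text
1171 ((494.933349609375, -209.04673767089844), (81.84476470947266, 13.198253631591797), 50.447261810302734) [0.04186146 0.04533667 0.04687407]
tool shift cm [11.72 -0.14 -0.18] spin deg (about tool x, +/-) 0.49103596157380025 axes [[-0.005, -0.636, -0.772], [0.001, -0.772, 0.636], [-1.0, 0.002, 0.005]] t 1.75 F [-2.4 -0.2 -3.3]
```

View pics/w1.png

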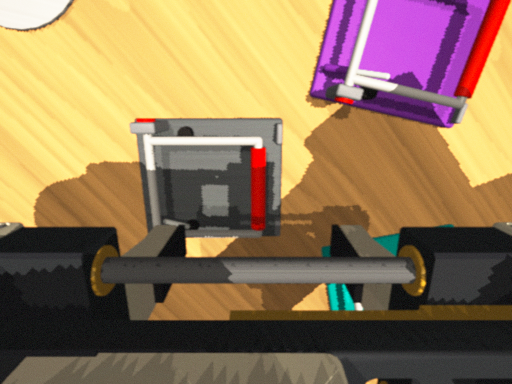

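The wrist view agrees with the top view to about 1 mm. The red sleeve is at (258,188), between the jaws. I'll descend and grip.

Request:
move_arm:
  commands:
    - [[3, 0, 0, 0], [3, 0, 0, 0], [2.5, 0, 0, 0], [2, 0, 0, 0], [1.5, 0, 0, 0], [0, 0, 0, 0]]

```text
clock: 2.35
tool_pos: [0.4929, -0.2087, 0.0248]
orientation: [34.5, 89.8, 174.2]
force: [0.1, -0.1, -0.5]
opening: 0.0869
```

Request:
move_arm:
  commands:
    - [[0, 0, 0, 0], [0, 0, 0, 0], [0, 0, 0, 0], [0, 0, 0, 0], [0, 0, 0, 0], [0, 0, 0, 0]]
  jaw: 0.5

```text
clock: 2.95
tool_pos: [0.4945, -0.2088, 0.0268]
orientation: [-141.9, 90.0, -2.0]
force: [0.8, -0.2, -0.3]
opening: 0.0446
```

Run:
```python
from h import *
o=get_obs(); print(o["tool_pos"],o["opening"],o["force"])
rel(S)
q=np.append(np.arange(0,1.9,.1),1.9)
x=-10*np.cos(q);z=10*np.sin(q)
print(np.c_[q[1:],-np.diff(z),-np.diff(x)].round(2).tolist())
```

```text
[ 0.4944819  -0.20876637  0.02682862] 0.04464871278907707 [ 0.78460965 -0.15836411 -0.34430246]
tool shift cm [-1.32 -0.03  0.09] spin deg (about tool x, +/-) -0.1682754638922006 axes [[0.0, -0.645, -0.764], [-0.0, -0.764, 0.645], [-1.0, -0.0, -0.0]] t 2.95 F [ 0.8 -0.2 -0.3]
[[0.1, -1.0, -0.05], [0.2, -0.99, -0.15], [0.3, -0.97, -0.25], [0.4, -0.94, -0.34], [0.5, -0.9, -0.43], [0.6, -0.85, -0.52], [0.7, -0.8, -0.6], [0.8, -0.73, -0.68], [0.9, -0.66, -0.75], [1.0, -0.58, -0.81], [1.1, -0.5, -0.87], [1.2, -0.41, -0.91], [1.3, -0.32, -0.95], [1.4, -0.22, -0.98], [1.5, -0.12, -0.99], [1.6, -0.02, -1.0], [1.7, 0.08, -1.0], [1.8, 0.18, -0.98], [1.9, 0.28, -0.96]]
```

Request:
move_arm:
  commands:
    - [[0.4, 0, 0, 0], [0, 0, 0, 0], [0, 0, 0, 0], [0, 0, 0, 0], [0, 0, 0, 0], [0, 0, 0, 0], [0, 0, 0, 0], [0, 0, 0, 0]]

```text
clock: 3.75
tool_pos: [0.4943, -0.2087, 0.0225]
orientation: [16.1, 90.0, 156.0]
force: [-0.2, 0.3, -0.9]
opening: 0.013
```

Request:
move_arm:
  commands:
    - [[0, 0, 0, 0], [-0.5, 0, -0.02, 0], [-0.5, 0, -0.03, 0], [-0.5, 0, -0.07, 0], [-0.49, 0, -0.08, 0]]

```text
clock: 4.25
tool_pos: [0.4959, -0.21, 0.043]
orientation: [-92.2, 90.0, 47.6]
force: [0.8, -0.1, -3.7]
opening: 0.013
```

Gripped (opening 13 mm), with -3.7 N on lifting, which matches the spring. I'll continue along the arc.

Request:
move_arm:
  commands:
    - [[-0.97, 0, -0.25, 0], [-0.94, 0, -0.34, 0], [-0.9, 0, -0.43, 0], [-0.85, 0, -0.52, 0], [-0.8, 0, -0.6, 0], [0, 0, 0, 0]]

```text
clock: 4.85
tool_pos: [0.5134, -0.2246, 0.0884]
orientation: [-158.4, 89.9, -18.6]
force: [0.7, 1.6, -1.9]
opening: 0.0131
```

Run:
```python
from h import *
o=get_obs(); H=np.array([.494,-.208])+.1*ex[:2]
d=o["tool_pos"]+[0,0,.0185]-[*H,.04]; print("radius mm",np.hypot(d[:2]@ex[:2],d[2])*1e3,"lat",d[:2]@[-ex[1],ex[0]],o["force"],o["moment"],o["opening"])
```

```text
radius mm 100.14762249249837 lat -0.0002576559454932001 [ 0.70627218  1.63225497 -1.94087024] [ 0.37060924 -0.16020688  0.0727707 ] 0.013114222480852531
```

Radius 100 mm and small forces, so it is tracking well at q≈0.72.

Request:
move_arm:
  commands:
    - [[-0.73, 0, -0.68, 0], [-0.66, 0, -0.75, 0], [-0.58, 0, -0.81, 0], [-0.5, 0, -0.87, 0], [-0.41, 0, -0.91, 0], [-0.32, 0, -0.95, 0], [0, 0, 0, 0]]

```text
clock: 5.55
tool_pos: [0.5518, -0.2568, 0.1193]
orientation: [-161.6, 89.9, -21.8]
force: [4.4, 1.4, -1.6]
opening: 0.0133
```

Request:
move_arm:
  commands:
    - [[-0.22, 0, -0.98, 0], [-0.12, 0, -0.99, 0], [-0.02, 0, -1.0, 0], [0.08, 0, -1.0, 0], [0.18, 0, -0.98, 0], [0.28, 0, -0.96, 0], [0, 0, 0, 0]]

```text
clock: 6.25
tool_pos: [0.5969, -0.2945, 0.1167]
orientation: [-69.2, 90.0, 70.6]
force: [5.0, 3.1, -4.4]
opening: 0.0128
```

Run:
```python
from h import *
o=get_obs(); H=np.array([.494,-.208])+.1*ex[:2]
d=o["tool_pos"]+[0,0,.0185]-[*H,.04]; x=d[:2]@ex[:2]; print("q",np.arctan2(d[2],-x),"radius mm",np.hypot(x,d[2])*1e3,o["force"],"along ex",o["force"]@ex,o["opening"])
```

```text
q 1.9175947240036133 radius mm 101.1979103192689 [ 4.96372583  3.14633521 -4.3766943 ] along ex 1.7800093028014352 0.012831965944459841
```

Request:
move_arm:
  commands:
    - [[0, 0, 0, 0], [0, 0, 0, 0], [0, 0, 0, 0], [0, 0, 0, 0], [0, 0, 0, 0], [0, 0, 0, 0], [0, 0, 0, 0]]
  jaw: 6

```text
clock: 6.95
tool_pos: [0.5953, -0.294, 0.1173]
orientation: [95.3, 90.0, -124.8]
force: [-0.7, 0.0, 0.1]
opening: 0.059
```

Request:
move_arm:
  commands:
    - [[-1, 0, 0, 0], [-2, 0, 0, 0], [-3, 0, 0, 0], [-3, 0, 0, 0], [-3, 0, 0, 0], [0, 0, 0, 0], [0, 0, 0, 0]]

```text
clock: 7.65
tool_pos: [0.5958, -0.294, 0.2389]
orientation: [-147.9, 89.9, -8.0]
force: [-0.8, -0.3, -0.5]
opening: 0.0604
```

Run:
```python
from h import *
o=get_obs();R=Ro.from_euler("xyz",o["orientation"],degrees=True).as_matrix();print(o["force"],o["opening"])
p,d=snapshot("wrist");save("w2",p);X=np.eye(4);X[:3,:3]=R;X[:3,3]=o["tool_pos"];W=world("wrist",d,X@np.array(calibration("wrist")["tool_from_camera"]))
H=np.array([.494,-.208])+.1*ex[:2]
def chk(p,W):
    m=(p[...,0]>90)&(p[...,1]<60)&(p[...,2]<60)&(W[...,2]>.1)&(W[...,2]<.16)&(np.linalg.norm(W[...,:2]-H,axis=-1)<.09)
    c=np.median(W[m],0);x=(c[:2]-H)@ex[:2];print(m.sum(),c,"q",np.arctan2(c[2]-.04,-x))
chk(p,W)
p,d=snapshot("scene");chk(p,world("scene",d));save("scene2",p)
```

```text
[-0.75858292 -0.25489711 -0.52084389] 0.06035917980879302
1097 [ 0.59569489 -0.29624082  0.1394501 ] q 1.9058162949309474
104 [ 0.59420651 -0.29520806  0.14092633] q 1.885188088143665
```

View pics/scene2.png

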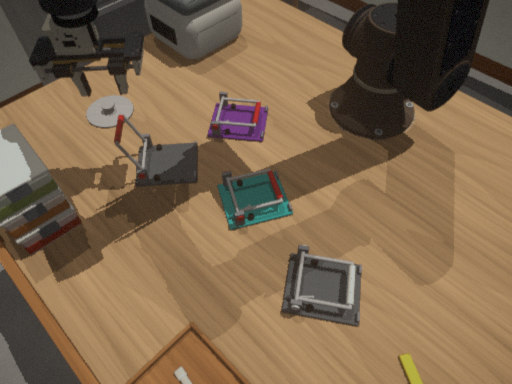

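The red bail stands open and leaning back, with its sleeve at (120,130). The white stand at (323,288) is still folded, the turquoise and purple stands are unchanged, and the gripper is clear.

```bash
python3 -c "
from h import *
print(get_obs()['force']);print(close_job())"
```

```text
[0.0589301  0.1129926  0.21621123]
the job is handed in; nothing more can be done
None
```

The stand with the red bar is open: its bail is leaning back on its stop, and the gripper has let go and moved clear. I gripped the red sleeve, swung it along its 100 mm arc to the stop, opened the jaws and lifted about 12 cm straight up. The job was handed in at about 8 s of the 35 s allowed.

- **Bail angle:** with the gripper clear, the wrist camera put the bail at q ≈ 1.91 and the scene camera at about 1.89. Open is 1.92, so both agree within measuring error.
- **Forces:** the force readings between moves stayed under about 8 N, and the wrist read about 0 N at hand-in.
- **Other stands:** the last scene picture shows the white, turquoise and purple stands still folded and not moved. I judged that by eye.

No check failed or disagreed.

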